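# Swing the kitchen scale round the corner post and park it

## Robot

A 6-joint arm with a two-finger parallel gripper is mounted at the origin on a cart in front of the work surface, level with it; the furniture and walls round the work are solid. World frame = base frame: x ahead of the robot, y to its left, z up, the work surface at z = 0. Lengths are in m, angles in degrees, forces in N, time in s.
With the tool pointing down it reaches from about 0.4 to 0.825 m from the base axis. Payload 7 kg.
Tool frame: the origin (TCP) lies on the front face of the gripper's body, between the roots of the fingers; the fingertips stand 66 mm ahead of it and the grasp point (between the pads) lies 47 mm ahead of it; z points along the fingers, y is the line along which they close (so a half turn about z gives the same grasp; the last joint's range is limited). The gripper opens to 88 mm and grips with 3 to 60 N. Pads are 19 mm wide; open, the fingers measure 130 mm over their backs; the gripper's body (78 mm by 193 mm) begins 47 mm behind the grasp point.
Start: joints at [-47.034, 20.546, 0.682, 0, -70.136, -16.507], TCP at [0.301, -0.604, 0.292] pointing down, gripper open.
Joint ranges: [-176.03, 176.03], [-82.01, 121.73], [-58.28, 71.71], [-173.87, 95.51], [-174.79, -0.11], [-173.66, 173.66]. Speed limits (degrees/s): [136.94, 136.94, 172.46, 180, 180, 180].

## Interface

Orientations are given as [roll, pitch, yaw] about the fixed x, y, z axes, in that order (R = Rz(yaw) Ry(pitch) Rx(roll)).
In Python, from plant import ctrl gives the robot as it stands.
- The arm moves only by the tool send_rows, never from a script. Its argument "deltas" is a list of rows, each a list of 2 entries, a list of its own where there are three numbers: the shift along the tool's x, y, z each as a share of 800 mm, from -1 to 1, then the turn about the tool's z as a share of 90 degrees, from -1 to 1. A call has exactly 5 rows; each row is the pose to reach, as a shift and turn from the pose commanded when the call began, along the tool's axes at that moment; what a row does not reach only later rows make up. A row lasts 1/12 s, in which the tool goes at most 41.7 mm and 7.16 degrees, less where a joint would pass 70% of its speed; a pose out of reach is approached as far as the arm can. A call with a number of a shift or a turn outside -1 to 1 is refused whole. A call with a gripper value outside its range is refused whole. "gripper" is the opening, from 0 (shut) to 1 (fully open), set as the call begins (left out, the last holds). The fingers move at their own pace and stop on an object; the grip force is fixed at half the most. Time passes only in rows, so rows that repeat a pose let the fingers close, or fill a call up. It gives the time, the measured TCP pose, the force, the opening and the grip force at its end, in the units of the state.
- ctrl.get_obs(): the state, without advancing time (a new reading comes with each control period).
- ctrl.snapshot(name): name is "side" or "top"; returns a dict with "color" (384x512x3 uint8, red, green, blue), "vertical_fov" (degrees; the focal length in pixels is half the picture's height over the tangent of half this angle, whatever the lens; pixels are square), "cx", "cy" (the principal point, pixels), "k1" (the pictures are not rectified: a ray, as slopes to the right and down, at radius r is drawn at 1 + k1 r^2 times it, then the intrinsics apply), "rvec" (rotation vector, rad) and "tvec" (3), from world to camera coordinates, as OpenCV has them. Camera axes: x right, y down, z forward; pixel columns grow to the right and rows downward; lengths in m; the calibration is good to about 2 mm. A picture is of the moment at which its call begins. There is no depth.
- ctrl.close_job(): hands the job in; it is judged then, once.
Trained networks look in a picture, given as the dict that the camera call returned (one of the last four; its "shot" number tells which), for a name from the list of things; names that differ only in an ending like _2 or _b are one class to them, and where a whole thing is asked for, a point or a joint stands for the part that bears it (a point fixed in the world has none). Each returns a list of dicts, best first, with "conf" (0 to 1); they miss things now and then, are a little off and sometimes report something else, mostly with a low value. They report only what shows in the picture. A call takes as long as a camera call.
- ctrl.boxes_of(picture, thing): "xy" ([column, row] as shares, 0 to 1, of the picture: columns of its width, rows of its height, amid what is visible of it).
- ctrl.cut_out(picture, thing): "pixels" (384x512 bool, what is visible of it) and "xy" ([column, row] as shares, 0 to 1, of the picture: columns of its width, rows of its height, amid what is visible of it).
The state is a dict: "clock": time; "joint_pos": joint angles; "qvel": joint speeds; "tau": joint torques, N m; "tool_pos": TCP position; "orientation": TCP orientation; "force": force on the tool from outside, world axes, zero at the start; "moment": the same for the moment, N m; "opening": finger opening in m; "gripper_force": force on a finger pad.
Only numpy, scipy, OpenCV 4.12 (cv2) and the standard library are available. Lean on these libraries where they do the work, as an engineer would, in place of code of your own. Each camera call takes 0.05 s, during which the arm holds its last target. There are 200 camera calls.

## Task

The square kitchen scale stands the wrong way round in front of its parking bracket, with its display to the right. Without lifting it, push its corner against the fixed dark corner post and swing it a quarter turn round the post, so that the display faces the robot side, then push it fully home into the bracket, pressed firmly but gently so that it lies flush against both the side rail and the back rail. The scale is delicate: push gently all the way, never with more than about 20 N, leave the other things alone and let go of the scale.

Things in the scene. Friction and masses are not known exactly. Their poses are not given: they have to be found in the camera images.
- scale: Square white kitchen scale, 120 x 120 x 44 mm high, upright edges rounded 10 mm, about 0.45 kg, loose on four small feet; side walls reach from 5 to 37 mm up. Too wide to grasp: push its walls (3 to 7 N slides it). Origin: centre of its underside; z up; -x points to the edge with the dark display strip. At the start -x points right (bracket -y) within 12 degrees; parked, its x is along the bracket's x.
- display (a point): Centre of the grey display window in the dark strip on the scale's top, 43 mm from the scale's centre towards scale -x, 38 mm up.
- bracket: Aluminium parking bracket fixed to the worktop: side rail, back rail, corner post and lip, rails 30 mm high, 8 mm thick. Origin: foot of the corner post's axis; x points into the bay (away from the robot), y left across the bay. The bay lies left of the side rail and is open at the left and towards the robot.
- side_rail (a point): Foot of the middle of the side rail's bay face: bracket x = 65 mm, y = 9 mm. The rail runs along bracket x from the post to x = 133 mm; its bay face is in line with the post's left side.
- lip (a point): Foot of the robot-side end of the lip's left face: bracket x = -115 mm, y = -14 mm. The lip runs along bracket x from here to the post, so post and lip make a notch for the scale's far right corner: the far wall rests on the post, the lip stops it slipping right.
- corner_post: Fixed dark steel round post, 18 mm across, 45 mm high, at the robot-side end of the side rail; origin at the centre of its foot (the same as the bracket's).
- back_rail: The bracket's back rail, 135 mm long, 30 mm high, fixed. Origin: foot of the middle of its bay face; axes as the bracket's. That face is bracket x = 125 mm.
- home (a point): Point on the worktop where the scale's origin is when it is fully home: bracket x = 65 mm, y = 69 mm.
- timer: Red and white round kitchen timer, 61 mm across, 46 mm high, bystander to the right of the bracket; origin at its foot.
- glass: Small clear glass, 49 mm across, 62 mm high, bystander to the right of the bracket; origin at its foot.
- bowl: White bowl, 98 mm across, 61 mm high, bystander to the left of the bay; origin at its foot.
- mill: Salt mill, 42 mm across, 123 mm high, bystander standing well to the right; origin at its foot.

How it is judged:
By the outcome, as a careful person would: the job done as asked, in the order asked, and still so for the second after the job is handed in, with the robot touching nothing.
It also fails if it takes over 72 s, if anything falls off the work surface, if the arm or the gripper's body presses on something with over 40 N, if the wrist force passes 120 N, or if a joint passes its speed limit or range.

## Working session

There is one attempt and no reset: what is moved stays moved. The work goes in short steps, Python scripts to look and compute and a tool call to move; the robot and the scene stay as the last step left them, time stands still between calls to the robot, and variables do not carry over. Pictures are saved under pics/ and viewed, at most 10 in all, crops included, and the job is handed in when it is done.

Besides the shell and the picture viewer there is one more tool, called after ">>>" as name([rows], argument=value, ...), one row to a line, values as JSON. send_rows: Moves the arm, as the interface text tells. Shift numbers are shares of 800 mm and turn numbers shares of 90 degrees, none past 1 either way. Its arguments: {"type":"object","properties":{"deltas":{"type":"array","items":{"type":"array"}},"gripper":{"type":"number"}},"required":["deltas"]}

```bash
ls; mkdir -p pics; cat > h.py <<'E'
import numpy as np, cv2
from plant import ctrl
def cam(s):
    h=s["color"].shape[0]; f=h/2/np.tan(np.radians(s["vertical_fov"])/2)
    K=np.array([[f,0,s["cx"]],[0,f,s["cy"]],[0,0,1.]]); R=cv2.Rodrigues(np.array(s["rvec"],float))[0]
    return K,np.array([s["k1"],0,0,0,0.]),R,np.array(s["tvec"],float).reshape(3)
def proj(s,P):
    P=np.atleast_2d(np.array(P,float)); K,d,R,t=cam(s); return cv2.projectPoints(P,R,t,K,d)[0].reshape(-1,2)
def back(s,px,z):
    K,d,R,t=cam(s); u=cv2.undistortPoints(np.array(px,float).reshape(-1,1,2),K,d).reshape(-1,2)
    r=np.c_[u,np.ones(len(u))]@R; o=-R.T@t; k=(z-o[2])/r[:,2]; return o+k[:,None]*r
def save(s,n,crop=None):
    im=s["color"][:,:,::-1]
    if crop: x0,y0,x1,y1=crop; im=im[y0:y1,x0:x1]
    k=min(800/im.shape[1],600/im.shape[0]); cv2.imwrite("pics/"+n,cv2.resize(im,None,fx=k,fy=k,interpolation=cv2.INTER_CUBIC))
E
python3 - <<'E'
from h import *
print(ctrl.get_obs())
for n in ["top","side"]:
    s=ctrl.snapshot(n); save(s,n+"0.png"); print(n,-cam(s)[2].T@cam(s)[3])
    for t in ["scale","display","bracket","corner_post","back_rail","timer","glass","bowl","mill"]:
        r=ctrl.boxes_of(s,t)
        for q in r[:2]:
            p=np.array(q["xy"])*[512,384]; print(t,round(q["conf"],2),p.round(1),back(s,p,0.0).round(3)[0][:2],back(s,p,0.04).round(3)[0][:2])
E
```

```text
pics
{'clock': 0.0, 'joint_pos': array([-4.70339825e+01,  2.05888573e+01,  6.32895183e-01, -2.14066681e-02,
       -7.01365121e+01, -1.65079683e+01]), 'qvel': array([ 0.02097809,  0.00769506,  0.04081442, -0.02416148, -0.01548371,
       -0.01041957]), 'tau': array([-4.91702815e-05, -5.82710302e+01,  2.93061322e+01,  6.99741170e+00,
        6.84738407e-03, -1.72221044e-04]), 'tool_pos': array([ 0.30056023, -0.60394518,  0.29124098]), 'orientation': array([ 1.79905619e+02, -6.98486263e-03, -1.53549235e+02]), 'force': array([0.55564244, 0.45425093, 0.09122537]), 'moment': array([-0.01553123, -0.04990402,  0.01481156]), 'gripper_force': 0.0, 'opening': 0.08805972460992406}
top [4.98221453e-01 6.68213137e-04 1.31163573e+00]
scale 0.73 [242.3 243.1] [0.473 0.005] [0.474 0.005]
display 0.77 [245.2 240.1] [ 0.482 -0.003] [ 0.482 -0.003]
bracket 0.72 [312.8 151.4] [ 0.748 -0.207] [ 0.74 -0.2 ]
bracket 0.57 [274.9 179.2] [ 0.663 -0.092] [ 0.658 -0.089]
corner_post 0.32 [275.3 188.3] [ 0.635 -0.093] [ 0.631 -0.09 ]
back_rail 0.74 [244.2 166.8] [0.7 0. ] [0.694 0.   ]
timer 0.67 [319.9 182.9] [ 0.652 -0.227] [ 0.647 -0.22 ]
glass 0.7 [312.2 149.3] [ 0.754 -0.205] [ 0.746 -0.199]
glass 0.39 [277.2 191.8] [ 0.625 -0.098] [ 0.621 -0.095]
bowl 0.75 [162.5 185.2] [0.644 0.244] [0.639 0.236]
mill 0.63 [376.8 220.5] [ 0.54  -0.397] [ 0.538 -0.385]
side [ 0.62736229 -0.9696189   0.49784739]
scale 0.7 [206.4 211.1] [0.471 0.024] [ 0.483 -0.056]
display 0.79 [204.9 206.6] [0.462 0.056] [ 0.476 -0.026]
display 0.32 [213.8 252.5] [ 0.516 -0.21 ] [ 0.525 -0.271]
bracket 0.71 [243.3 226.4] [ 0.588 -0.08 ] [ 0.591 -0.152]
bracket 0.52 [255.3 171.9] [0.626 0.357] [0.626 0.25 ]
timer 0.83 [265.4 248. ] [ 0.647 -0.196] [ 0.645 -0.259]
glass 0.87 [297.5 234.8] [ 0.736 -0.136] [ 0.727 -0.203]
mill 0.88 [212.1 250.9] [ 0.511 -0.203] [ 0.521 -0.264]
```

```bash
python3 - <<'E'
from h import *
s=ctrl.snapshot("top"); save(s,"top1.png",(140,130,340,280))
E
```

```text
(no output)
```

View pics/top1.png

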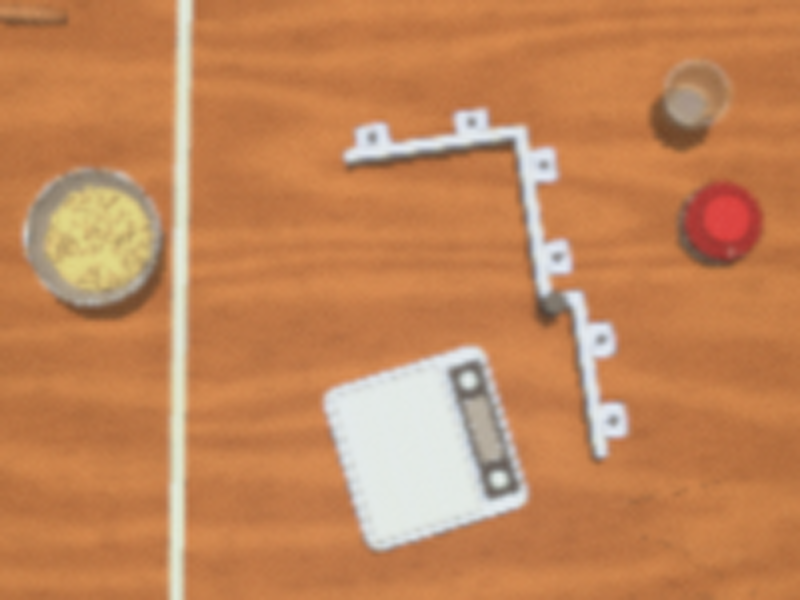

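View pics/side0.png

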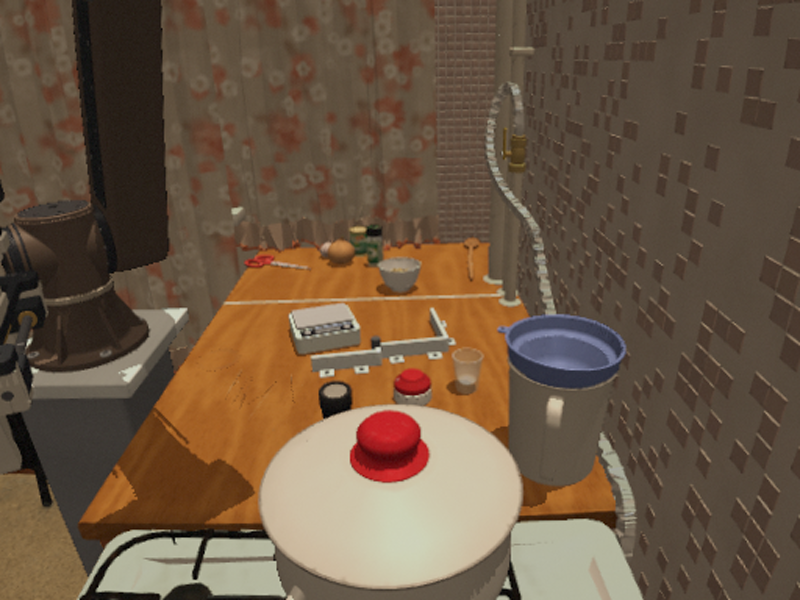

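```bash
cat >> h.py <<'E'
def T2(b,P):
    c,s_=np.cos(b[2]),np.sin(b[2]); P=np.atleast_2d(np.array(P,float)); Q=P.copy()
    Q[:,0]=b[0]+c*P[:,0]-s_*P[:,1]; Q[:,1]=b[1]+s_*P[:,0]+c*P[:,1]; return Q
BO=[[0.133,0.001,.03],[0.125,.009,.03],[.125,.136,.03],[.133,.136,.03],[.133,.001,.03],[0,.001,.03],[0,.009,.03],[.125,.009,.03]]
LI=[[-.115,-.014,.03],[0,-.014,.03],[0,-.022,.03],[-.115,-.022,.03],[-.115,-.014,.03]]
a=np.linspace(0,2*np.pi,24)
PO=np.c_[.009*np.cos(a),.009*np.sin(a),.045+0*a]
def sq(h=.06,r=.01,z=.037):
    o=[]
    for i in range(4):
        for t in np.linspace(0,np.pi/2,6)+i*np.pi/2:
            sx,sy=[(1,1),(-1,1),(-1,-1),(1,-1)][i]; o.append([sx*(h-r)+r*np.cos(t),sy*(h-r)+r*np.sin(t),z])
    return np.array(o+[o[0]])
ST=np.array([[-.043,0,.038]])
def overlay(s,n,br,sc,crop=(140,130,340,280)):
    x0,y0,x1,y1=crop; k=min(800/(x1-x0),600/(y1-y0)); im=cv2.resize(s["color"][y0:y1,x0:x1,::-1],None,fx=k,fy=k,interpolation=cv2.INTER_CUBIC)
    for P,b,c in [(BO,br,(0,255,0)),(LI,br,(0,255,0)),(PO,br,(255,0,255)),(sq(),sc,(255,0,0)),(sq(z=.005),sc,(0,200,255))]:
        q=((proj(s,T2(b,P))+.5-[x0,y0])*k).round().astype(np.int32); cv2.polylines(im,[q],False,c,1)
    cv2.imwrite("pics/"+n,im)
def scale_pose(s,z=.037,guess=None):
    """fit square to mask: average rect of mask (top cam)"""
    from scipy.optimize import minimize
    m=ctrl.cut_out(s,"scale")
    if not m: return None,0
    m0=m[0]; M=m0["pixels"].astype(np.uint8)
    cs=max(cv2.findContours(M,cv2.RETR_EXTERNAL,cv2.CHAIN_APPROX_NONE)[0],key=cv2.contourArea)[:,0,:].astype(float)
    d=[proj(s,[0,0,0])]
    W=back(s,cs,z)[:,:2]
    (cx,cy),(w,h),an=cv2.minAreaRect((W*1000).astype(np.float32))
    dp=ctrl.boxes_of(s,"display"); D=back(s,np.array(dp[0]["xy"])*[512,384],.038)[0][:2] if dp else None
    return (np.array([cx,cy])/1000,w,h,an,D),m0["conf"]
E
cat > f.py <<'E'
from h import *
from scipy.optimize import least_squares
s=ctrl.snapshot("top")
X=np.array([[525,127],[516,145],[551,299],[593,459]])/4+[140,130]-.5
P=np.array([[.133,.001,.03],[.125,.009,.03],[0,0,.045],[-.115,-.014,.03]])
b=least_squares(lambda b:(proj(s,T2(b,P))-X).ravel(),[.63,-.09,.1]).x
print(b,(proj(s,T2(b,P))-X).round(2).tolist())
r,c=scale_pose(s);print(r,c)
# scale corners clicked
C=np.array([[326,396],[478,349],[525,500],[378,548]])/4+[140,130]-.5
print(back(s,C,.037).round(4).tolist())
v=back(s,(np.array([[468,380],[498,480]])/4+[140,130]-.5),.038);print(v)
# straight edges: fit pose by 8 edge points
E=np.array([[345,386],[465,351],[490,362],[524,485],[510,511],[390,546],[372,535],[330,412]])/4+[140,130]-.5
W=back(s,E,.037)[:,:2]
def res(p):
    c,s_=np.cos(p[2]),np.sin(p[2]); L=(W-p[:2])@np.array([[c,-s_],[s_,c]])
    return np.r_[L[:2,1]-.06 if 0 else L[2:4,0]+.06, L[6:8,0]-.06, L[0:2,1]+.06, L[4:6,1]-.06]
best=min((least_squares(res,[.48,.01,th]) for th in np.radians([-120,-90,-60,60,90])),key=lambda o:o.cost)
print(best.x,np.degrees(best.x[2]),res(best.x).round(4))
overlay(s,"ov0.png",b,best.x)
E
python3 f.py
```

```text
[ 0.58098592 -0.09616987  0.1379169 ] [[-0.2, -0.17], [-0.26, -1.64], [0.47, 1.32], [-0.01, 0.43]]
(array([ 0.47891815, -0.00569287]), 121.88938903808594, 119.6516342163086, 17.662878036499023, array([ 0.48162706, -0.00855103])) 0.84
[[0.5152, 0.0664, 0.037], [0.5491, -0.0427, 0.037], [0.4412, -0.0763, 0.037], [0.4071, 0.0286, 0.037]]
[[ 0.52684622 -0.03546982  0.038     ]
 [ 0.45549044 -0.05694953  0.038     ]]
[ 0.4783244  -0.00753386  1.86480394] 106.84539559513998 [ 0.0003  0.0025 -0.0033  0.0005  0.0003  0.0011 -0.0002 -0.0012]
```

View pics/ov0.png

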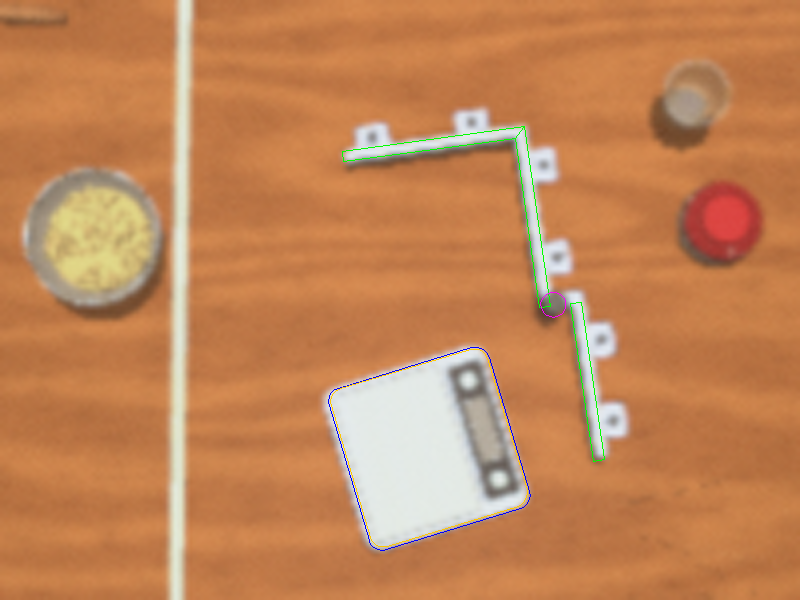

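```bash
cat > plan.py <<'E'
"""plan.py bx by z relyaw [n]: one target in bracket mm / deg; prints rows from cmd.json (commanded pose), saves prediction as the new command"""
import sys,json,numpy as np
B=np.array([.581,-.096,np.radians(7.9)])
def w(bx,by): c,s=np.cos(B[2]),np.sin(B[2]); return np.array([B[0]+c*bx-s*by,B[1]+s*bx+c*by])
def inv(p): c,s=np.cos(B[2]),np.sin(B[2]); d=np.array(p)-B[:2]; return np.array([c*d[0]+s*d[1],-s*d[0]+c*d[1]])
def rows(tgt,cur):
    bx,by,z,ry=tgt; p=w(bx/1e3,by/1e3); yaw=ry+7.9; y0=np.radians(cur[3]); d=p-cur[:2]
    dx=d@[np.cos(y0),np.sin(y0)]; dy=d@[np.sin(y0),-np.cos(y0)]; dz=cur[2]-z/1e3
    t=-((yaw-cur[3]+180)%360-180)
    q=np.round(np.array([dx,dy,dz])/.8,4); return q,round(t/90,4)
def load(): return json.load(open("cmd.json"))
def apply(cur,q,t):
    y0=np.radians(cur[3]); d=np.array(q)*.8
    return [cur[0]+d[0]*np.cos(y0)+d[1]*np.sin(y0),cur[1]+d[0]*np.sin(y0)-d[1]*np.cos(y0),cur[2]-d[2],cur[3]-t*90]
if __name__=="__main__":
    a=sys.argv[1:]; cur=load()
    while a:
        q,t=rows([float(v) for v in a[:4]],cur); a=a[4:]
        print("shift",q,"turn",t,"dist mm",(np.linalg.norm(q)*800).round(1)); cur=apply(cur,q,t)
    json.dump(cur,open("cmd.json","w"))
E
echo '[0.301,-0.604,0.292,-153.54]' > cmd.json; python3 plan.py -101 188 200 -81 -101 188 79 -81
```

```text
shift [-0.5514  0.6755  0.115 ] turn -0.8938 dist mm 703.6
shift [0.     0.     0.1512] turn 0.0 dist mm 121.0
```

>>> send_rows([
  [[-0.0276, 0.0338, 0.006], 0],
  [[-0.0552, 0.0676, 0.012], 0],
  [[-0.0828, 0.1014, 0.018], 0],
  [[-0.1104, 0.1352, 0.024], 0],
  [[-0.138, 0.169, 0.029], 0],
], gripper=0.55)

```text
clock: 1.62
tool_pos: [0.3392, -0.4326, 0.2686]
orientation: [180.0, 0.0, -153.6]
force: [1.0, 1.1, 0.0]
opening: 0.06
gripper_force: 0.0
```

>>> send_rows([
  [[-0.0276, 0.0338, 0.006], 0],
  [[-0.0552, 0.0676, 0.012], 0],
  [[-0.0828, 0.1014, 0.018], 0],
  [[-0.1104, 0.1352, 0.024], 0],
  [[-0.138, 0.169, 0.029], 0],
])

```text
clock: 2.03
tool_pos: [0.3779, -0.2623, 0.2457]
orientation: [-180.0, 0.0, -153.6]
force: [0.0, 0.2, 0.0]
opening: 0.0486
gripper_force: 0.0
```

>>> send_rows([
  [[-0.0276, 0.0338, 0.006], 0],
  [[-0.0552, 0.0676, 0.012], 0],
  [[-0.0828, 0.1014, 0.018], 0],
  [[-0.1104, 0.1352, 0.024], 0],
  [[-0.138, 0.169, 0.029], 0],
])

```text
clock: 2.45
tool_pos: [0.4165, -0.0919, 0.2227]
orientation: [-180.0, 0.1, -153.5]
force: [1.4, -0.3, 0.9]
opening: 0.0483
gripper_force: 0.0
```

>>> send_rows([
  [[-0.0276, 0.0338, 0.006], 0],
  [[-0.0552, 0.0676, 0.012], 0],
  [[-0.0828, 0.1014, 0.018], 0],
  [[-0.1104, 0.1352, 0.024], 0],
  [[-0.138, 0.169, 0.029], 0],
])

```text
clock: 2.87
tool_pos: [0.4551, 0.0785, 0.1995]
orientation: [180.0, 0.0, -153.5]
force: [0.2, 0.4, 0.7]
opening: 0.0483
gripper_force: 0.0
```

>>> send_rows([
  [[0, 0, 0], -0.075],
  [[0, 0, 0], -0.15],
  [[0, 0, 0], -0.225],
  [[0, 0, 0], -0.298],
  [[0, 0, 0], -0.298],
])

```text
clock: 3.28
tool_pos: [0.4552, 0.0768, 0.1995]
orientation: [-180.0, 0.0, -126.4]
force: [-0.4, -0.5, -0.5]
opening: 0.048
gripper_force: 0.0
```

>>> send_rows([
  [[0, 0, 0], -0.075],
  [[0, 0, 0], -0.15],
  [[0, 0, 0], -0.225],
  [[0, 0, 0], -0.298],
  [[0, 0, 0], -0.298],
])

```text
clock: 3.7
tool_pos: [0.4552, 0.0766, 0.1996]
orientation: [-180.0, 0.0, -99.8]
force: [0.1, 0.4, 0.1]
opening: 0.0481
gripper_force: 0.0
```

>>> send_rows([
  [[0, 0, 0], -0.075],
  [[0, 0, 0], -0.15],
  [[0, 0, 0], -0.225],
  [[0, 0, 0], -0.298],
  [[0, 0, 0], -0.298],
])

```text
clock: 4.12
tool_pos: [0.4552, 0.0766, 0.1995]
orientation: [-180.0, 0.0, -73.2]
force: [1.2, -0.5, 0.1]
opening: 0.0481
gripper_force: 0.0
```

```bash
echo '[0.4552,0.0766,0.1995,-73.2]' > cmd.json; python3 plan.py -101 188 79 -81 -98 170 79 -81 -95 151 79 -84
```

```text
shift [0.0003 0.0002 0.1506] turn -0.0011 dist mm 120.5
shift [ 0.0228 -0.0002  0.    ] turn -0.0 dist mm 18.2
shift [0.024 0.    0.   ] turn 0.0333 dist mm 19.2
```

>>> send_rows([
  [[0, 0, 0.04], 0],
  [[0, 0, 0.08], 0],
  [[0, 0, 0.12], 0],
  [[0, 0, 0.15], 0],
  [[0, 0, 0.15], 0],
])

```text
clock: 4.53
tool_pos: [0.4528, 0.0752, 0.0756]
orientation: [179.6, -0.1, -73.6]
force: [0.1, -0.6, -0.6]
opening: 0.0481
gripper_force: 0.0
```

>>> send_rows([
  [[0.005, 0, 0], 0],
  [[0.01, 0, 0], 0],
  [[0.015, 0, 0], 0],
  [[0.019, 0, 0], 0],
  [[0.023, 0, 0], 0],
])

```text
clock: 4.95
tool_pos: [0.4616, 0.0594, 0.0808]
orientation: [-179.8, 0.1, -73.1]
force: [-1.8, 3.1, 3.4]
opening: 0.0479
gripper_force: 1.9
```

>>> send_rows([
  [[0.005, 0, 0], 0.006],
  [[0.01, 0, 0], 0.012],
  [[0.015, 0, 0], 0.02],
  [[0.02, 0, 0], 0.026],
  [[0.024, 0, 0], 0.033],
])

```text
clock: 5.37
tool_pos: [0.4663, 0.0403, 0.0795]
orientation: [-180.0, 0.0, -76.1]
force: [-0.6, 3.4, 1.7]
opening: 0.0483
gripper_force: 1.7
```

```bash
cat > look.py <<'E'
import sys; from h import *; from plan import inv
s=ctrl.snapshot("top"); r,c=scale_pose(s); o=ctrl.get_obs()
print("tcp",inv(o["tool_pos"][:2]).round(4)*1e3,o["tool_pos"][2].round(4),"ry",round(o["orientation"][2]-7.9,1),"F",o["force"].round(1),"t",o["clock"])
if r:
    D=r[4]; print("scale",inv(r[0]).round(4)*1e3,"wh",np.round(r[1:3],1),"angs",[round((r[3]-7.9+k)%360,1) for k in (0,90)],"disp",None if D is None else inv(D).round(4)*1e3,"conf",c)
if len(sys.argv)>1: overlay(s,sys.argv[1],[.581,-.096,np.radians(7.9)],[r[0][0],r[0][1],np.radians(r[3])])
E
python3 look.py
```

```text
tcp [-95.9 150.4] 0.079 ry -84.0 F [-0.2 -0.8 -0.1] t 5.5167
scale [-88.1  67.3] wh [122.   93.3] angs [6.2, 96.2] disp [-88.4  62.4] conf 0.79
```

```bash
python3 -c "
import json;json.dump([0.4661,0.0400,0.0795,-76.1],open('cmd.json','w'))"; python3 plan.py -92 135 79 -87 -90 120 79 -89.5 -88 140 79 -89 -88 140 160 -89
```

```text
shift [ 0.0197 -0.0018  0.0006] turn 0.0333 dist mm 15.8
shift [ 0.0188 -0.0016  0.    ] turn 0.0278 dist mm 15.1
shift [-0.0249 -0.0027  0.    ] turn -0.0055 dist mm 20.0
shift [-0.      0.     -0.1012] turn -0.0 dist mm 81.0
```

>>> send_rows([
  [[0.004, 0, 0], 0.007],
  [[0.008, -0.001, 0], 0.014],
  [[0.012, -0.001, 0], 0.02],
  [[0.016, -0.002, 0], 0.027],
  [[0.02, -0.002, 0], 0.033],
])

```text
clock: 5.93
tool_pos: [0.4716, 0.0252, 0.0792]
orientation: [180.0, -0.0, -79.1]
force: [0.2, 2.1, -1.0]
opening: 0.0481
gripper_force: 0.9
```

>>> send_rows([
  [[0.004, 0, 0], 0.007],
  [[0.008, -0.001, 0], 0.014],
  [[0.012, -0.001, 0], 0.02],
  [[0.016, -0.002, 0], 0.027],
  [[0.019, -0.002, 0], 0.028],
])

```text
clock: 6.35
tool_pos: [0.4761, 0.0106, 0.0794]
orientation: [-180.0, 0.0, -81.6]
force: [0.7, 2.2, -1.1]
opening: 0.0482
gripper_force: 1.1
```

>>> send_rows([
  [[-0.01, -0.001, 0], 0],
  [[-0.025, -0.003, 0], 0],
  [[-0.025, -0.003, -0.03], 0],
  [[-0.025, -0.003, -0.07], 0],
  [[-0.025, -0.003, -0.1], 0],
])

```text
clock: 6.77
tool_pos: [0.4755, 0.032, 0.161]
orientation: [180.0, -0.0, -81.5]
force: [0.5, 0.2, -0.2]
opening: 0.0483
gripper_force: 0.0
```

```bash
python3 look.py
```

```text
tcp [-85.9 141.6] 0.1614 ry -89.4 F [-0.2  0.4 -0.9] t 6.9167
scale [-91.   43.8] wh [122.9 111.9] angs [0.6, 90.6] disp [-83.2  41.9] conf 0.79
```

```bash
python3 -c "
import json;json.dump([0.4755,0.0316,0.161,-81.5],open('cmd.json','w'))"; python3 plan.py -170 50 160 -89.4 -170 50 160 0 -170 50 79 0 -156 50 79 0 -137 50 79 0
```

```text
shift [0.1125 0.105  0.0013] turn -0.0 dist mm 123.1
shift [ 0.     -0.     -0.0001] turn -0.9933 dist mm 0.1
shift [0.     0.     0.1013] turn -0.0 dist mm 81.0
shift [ 0.0175  0.     -0.    ] turn -0.0 dist mm 14.0
shift [ 0.0238  0.     -0.    ] turn -0.0 dist mm 19.0
```

>>> send_rows([
  [[0.028, 0.026, 0], 0],
  [[0.056, 0.053, 0], 0],
  [[0.084, 0.079, 0], 0],
  [[0.1125, 0.105, 0], 0],
  [[0.1125, 0.105, 0], 0],
])

```text
clock: 7.33
tool_pos: [0.4012, -0.0727, 0.158]
orientation: [179.8, 0.0, -81.7]
force: [-1.0, 0.1, -0.2]
opening: 0.0482
gripper_force: 0.0
```

>>> send_rows([
  [[0, 0, 0], -0.07],
  [[0, 0, 0], -0.14],
  [[0, 0, 0], -0.21],
  [[0, 0, 0], -0.28],
  [[0, 0, 0], -0.34],
])

```text
clock: 7.75
tool_pos: [0.405, -0.07, 0.1585]
orientation: [179.9, 0.0, -50.6]
force: [0.0, 0.5, -0.1]
opening: 0.0479
gripper_force: 0.0
```

>>> send_rows([
  [[0, 0, 0], -0.07],
  [[0, 0, 0], -0.14],
  [[0, 0, 0], -0.21],
  [[0, 0, 0], -0.28],
  [[0, 0, 0], -0.34],
])

```text
clock: 8.17
tool_pos: [0.405, -0.0699, 0.1585]
orientation: [179.9, 0.1, -20.0]
force: [0.1, -0.4, -0.5]
opening: 0.0479
gripper_force: 0.0
```

>>> send_rows([
  [[0, 0, 0], -0.07],
  [[0, 0, 0], -0.14],
  [[0, 0, 0], -0.21],
  [[0, 0, 0], -0.28],
  [[0, 0, 0], -0.313],
])

```text
clock: 8.58
tool_pos: [0.405, -0.0699, 0.1585]
orientation: [180.0, 0.1, 8.2]
force: [0.5, 0.1, -0.6]
opening: 0.0483
gripper_force: 0.0
```

```bash
python3 look.py ov1.png
```

```text
tcp [-170.6   49.9] 0.1587 ry -0.2 F [0.1 0.1 1.1] t 8.7333
scale [-86.   49.1] wh [112.8 119.6] angs [0.6, 90.6] disp [51.2  1.4] conf 0.57
```

View pics/ov1.png

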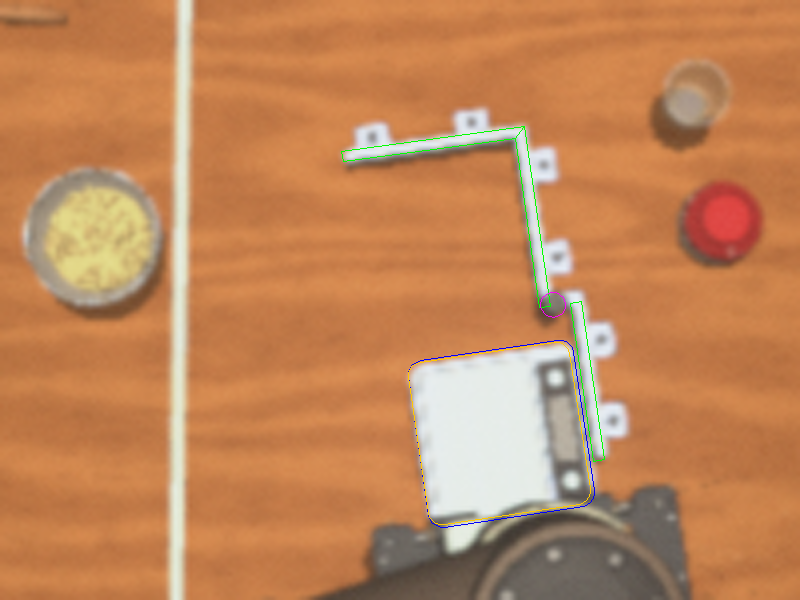

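>>> send_rows([
  [[0, 0, 0.025], 0],
  [[0, 0, 0.05], 0],
  [[0, 0, 0.075], 0],
  [[0, 0, 0.099], 0],
  [[0, 0, 0.099], 0],
])

```text
clock: 9.15
tool_pos: [0.4034, -0.0707, 0.0772]
orientation: [180.0, 0.3, 7.7]
force: [-0.7, 0.6, -0.1]
opening: 0.0485
gripper_force: 0.0
```

>>> send_rows([
  [[0.0035, 0, 0], 0],
  [[0.007, 0, 0], 0],
  [[0.0105, 0, 0], 0],
  [[0.014, 0, 0], 0],
  [[0.0175, 0, 0], 0],
])

```text
clock: 9.57
tool_pos: [0.4191, -0.0685, 0.0807]
orientation: [-180.0, 0.0, 7.8]
force: [-4.3, -0.1, 2.9]
opening: 0.0481
gripper_force: 1.9
```

>>> send_rows([
  [[0.003, 0, 0], 0],
  [[0.006, 0, 0], 0],
  [[0.009, 0, 0], 0],
  [[0.012, 0, 0], 0],
  [[0.015, 0, 0], 0],
])

```text
clock: 9.98
tool_pos: [0.4314, -0.0668, 0.0802]
orientation: [180.0, 0.0, 7.8]
force: [-3.8, 0.0, 2.3]
opening: 0.0482
gripper_force: 1.9
```

```bash
python3 look.py
```

```text
tcp [-143.5   49.6] 0.0802 ry -0.1 F [-0.2 -0.5  0.5] t 10.1333
scale [-57.9  49.4] wh [ 96.  121.8] angs [0.2, 90.2] disp [-52.1  49.2] conf 0.68
```

>>> send_rows([
  [[0.001, 0, 0], 0],
  [[0.002, 0, 0], 0],
  [[0.003, 0, 0], 0],
  [[0.004, 0, 0], 0],
  [[0.005, 0, 0], 0],
])

```text
clock: 10.55
tool_pos: [0.4354, -0.0662, 0.0801]
orientation: [-180.0, -0.0, 7.8]
force: [-1.9, -0.3, -0.6]
opening: 0.0479
gripper_force: 0.9
```

```bash
python3 look.py
```

```text
tcp [-139.9   49.6] 0.0802 ry -0.1 F [-1.5 -0.4 -1.3] t 10.7
scale [43.7 10.7] wh [283.6 108.5] angs [32.8, 122.8] disp [-51.8  51.8] conf 0.26
```

>>> send_rows([
  [[0.001, 0, 0], 0],
  [[0.002, 0, 0], 0],
  [[0.003, 0, 0], 0],
  [[0.004, 0, 0], 0],
  [[0.004, 0, 0], 0],
])

```text
clock: 11.12
tool_pos: [0.4363, -0.0663, 0.0797]
orientation: [180.0, 0.2, 7.8]
force: [-8.2, 1.8, 4.9]
opening: 0.0485
gripper_force: 4.2
```

```bash
python3 look.py
```

```text
tcp [-139.3   49.3] 0.0797 ry -0.1 F [-8.7  0.   4.9] t 11.2667
scale [-54.1  48.5] wh [ 93.4 119.7] angs [0.4, 90.4] disp [-51.6  52.9] conf 0.89
```

```bash
cat > swing.py <<'E'
import sys,json; from plan import *
n,a=float(sys.argv[1]),float(sys.argv[2]); cur=load()
for f in sys.argv[3:]:
    f=float(f); r=np.radians(f)
    t=[-n*np.cos(r)+a*np.sin(r),n*np.sin(r)+a*np.cos(r),79.5,-f]; q,tt=rows(t,cur); print(f,q,tt); cur=apply(cur,q,tt)
json.dump(cur,open("cmd.json","w"))
E
python3 -c "
import json;from plan import *;p=w(-.1374,.0496);json.dump([*p,0.0795,7.8],open('cmd.json','w'))"; python3 plan.py -148 57 79.5 0; python3 swing.py 136 57 0 8 16 24
```

```text
shift [-0.0133 -0.0092  0.    ] turn -0.0011 dist mm 12.9
0.0 [ 0.015 -0.     0.   ] -0.0
8.0 [ 0.0116 -0.023   0.    ] 0.0889
16.0 [ 0.0116 -0.023   0.    ] 0.0889
24.0 [ 0.0115 -0.0229  0.    ] 0.0889
```

>>> send_rows([
  [[-0.006, 0, 0], 0],
  [[-0.0133, -0.004, 0], 0],
  [[-0.0133, -0.0092, 0], 0],
  [[-0.0133, -0.0092, 0], 0],
  [[-0.0133, -0.0092, 0], 0],
], gripper=0)

```text
clock: 11.68
tool_pos: [0.4275, -0.0595, 0.0805]
orientation: [-180.0, -0.1, 7.9]
force: [-0.0, 0.6, -0.4]
opening: 0.0204
gripper_force: 0.0
```

>>> send_rows([
  [[0.003, 0, 0], 0],
  [[0.006, 0, 0], 0],
  [[0.009, 0, 0], 0],
  [[0.012, 0, 0], 0],
  [[0.015, 0, 0], 0],
])

```text
clock: 12.1
tool_pos: [0.4356, -0.0593, 0.0793]
orientation: [180.0, 0.4, 7.7]
force: [-14.5, 1.8, 9.5]
opening: 0.0003
gripper_force: 7.0
```

>>> send_rows([
  [[0.0023, -0.0046, 0], 0.0178],
  [[0.0046, -0.0092, 0], 0.0356],
  [[0.007, -0.0138, 0], 0.0533],
  [[0.0093, -0.0184, 0], 0.071],
  [[0.0116, -0.023, 0], 0.0889],
])

```text
clock: 12.52
tool_pos: [0.4428, -0.0396, 0.0792]
orientation: [179.9, 0.3, -0.3]
force: [-6.4, 1.1, 0.3]
opening: 0.0004
gripper_force: 2.9
```

```bash
python3 look.py
```

```text
tcp [-128.8   75.3] 0.0792 ry -8.2 F [-7.7  4.2  1.4] t 12.6667
scale [-45.3  55.6] wh [ 91.9 118.1] angs [352.1, 82.1] disp [-35.8  54.5] conf 0.67
```

```bash
python3 swing.py 136.5 57 16 24 32 >/dev/null; python3 - <<'E'
E
python3 -c "
import json;from plan import *;import math
r=math.radians(8);p=w((-136*math.cos(r)+57*math.sin(r))/1e3,(136*math.sin(r)+57*math.cos(r))/1e3);json.dump([*p,0.0795,-.1],open('cmd.json','w'))"; python3 swing.py 136.7 57 16 24 32
```

```text
16.0 [ 0.0107 -0.0231  0.    ] 0.0889
24.0 [ 0.0116 -0.0231  0.    ] 0.0889
32.0 [ 0.0116 -0.0231  0.    ] 0.0889
```

>>> send_rows([
  [[0.0021, -0.0046, 0], 0.0178],
  [[0.0043, -0.0092, 0], 0.0356],
  [[0.0064, -0.0138, 0], 0.0533],
  [[0.0086, -0.0184, 0], 0.071],
  [[0.0107, -0.023, 0], 0.0889],
])

```text
clock: 13.08
tool_pos: [0.4524, -0.0209, 0.0793]
orientation: [179.9, 0.2, -8.3]
force: [-3.5, 0.3, -1.1]
opening: 0.0002
gripper_force: 1.6
```

>>> send_rows([
  [[0.0023, -0.0046, 0], 0.0178],
  [[0.0046, -0.0092, 0], 0.0356],
  [[0.007, -0.0138, 0], 0.0533],
  [[0.0093, -0.0184, 0], 0.071],
  [[0.0116, -0.023, 0], 0.0889],
])

```text
clock: 13.5
tool_pos: [0.4647, -0.0038, 0.0794]
orientation: [179.9, 0.2, -16.3]
force: [-3.2, 1.4, -1.5]
opening: 0.0008
gripper_force: 1.5
```

>>> send_rows([
  [[0.0023, -0.0046, 0], 0.0178],
  [[0.0046, -0.0092, 0], 0.0356],
  [[0.007, -0.0138, 0], 0.0533],
  [[0.0093, -0.0184, 0], 0.071],
  [[0.0116, -0.023, 0], 0.0889],
])

```text
clock: 13.92
tool_pos: [0.4792, 0.0114, 0.0795]
orientation: [179.9, 0.1, -24.3]
force: [-1.1, 0.5, -2.5]
opening: 0.0004
gripper_force: 0.9
```

```bash
python3 look.py ov2.png
```

```text
tcp [-85.8 120.5] 0.0796 ry -32.1 F [-3.3  3.  -2.6] t 14.0667
scale [-16.9  64.6] wh [121.   87.1] angs [50.3, 140.3] disp None conf 0.72
```

View pics/ov2.png

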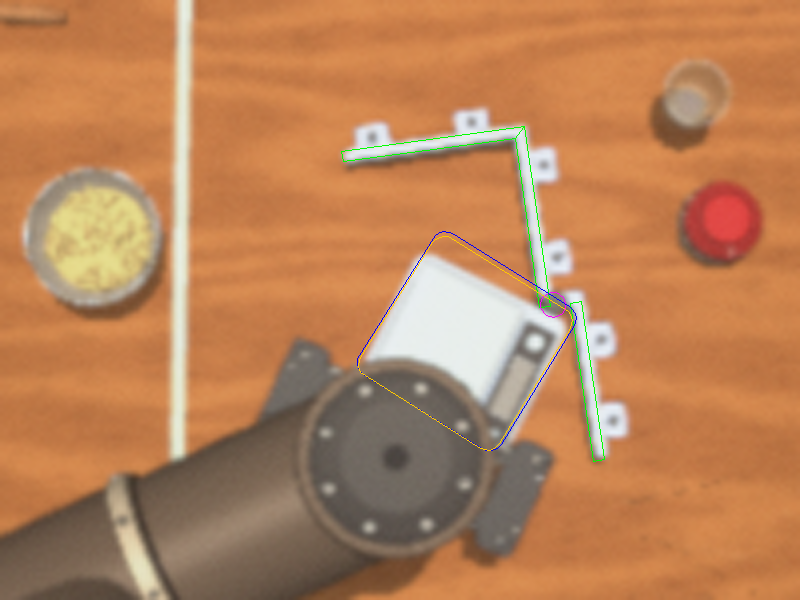

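```bash
python3 swing.py 136.7 57 40 48 56
```

```text
40.0 [ 0.0115 -0.023   0.    ] 0.0889
48.0 [ 0.0116 -0.0231  0.    ] 0.0888
56.0 [ 0.0116 -0.0231  0.    ] 0.0889
```

>>> send_rows([
  [[0.0023, -0.0046, 0], 0.0178],
  [[0.0046, -0.0092, 0], 0.0356],
  [[0.007, -0.0138, 0], 0.0533],
  [[0.0093, -0.0184, 0], 0.071],
  [[0.0116, -0.023, 0], 0.0889],
])

```text
clock: 14.48
tool_pos: [0.4954, 0.0244, 0.0798]
orientation: [180.0, 0.0, -32.2]
force: [-2.6, 1.9, -1.8]
opening: 0.0005
gripper_force: 1.1
```

>>> send_rows([
  [[0.0023, -0.0046, 0], 0.0178],
  [[0.0046, -0.0092, 0], 0.0356],
  [[0.007, -0.0138, 0], 0.0533],
  [[0.0093, -0.0184, 0], 0.071],
  [[0.0116, -0.023, 0], 0.0889],
])

```text
clock: 14.9
tool_pos: [0.5134, 0.035, 0.08]
orientation: [180.0, 0.0, -40.2]
force: [-2.0, -0.3, -0.7]
opening: 0.0004
gripper_force: 0.8
```

>>> send_rows([
  [[0.0023, -0.0046, 0], 0.0178],
  [[0.0046, -0.0092, 0], 0.0356],
  [[0.007, -0.0138, 0], 0.0533],
  [[0.0093, -0.0184, 0], 0.071],
  [[0.0116, -0.023, 0], 0.0889],
])

```text
clock: 15.32
tool_pos: [0.5324, 0.043, 0.08]
orientation: [180.0, 0.0, -48.2]
force: [-2.7, -0.4, -0.1]
opening: 0.0007
gripper_force: 0.9
```

```bash
python3 look.py ov3.png
```

```text
tcp [-28.4 144.5] 0.0802 ry -56.0 F [ 0.1  0.4 -0.4] t 15.4667
scale [ 7.8 67.2] wh [120.   94.2] angs [27.5, 117.5] disp [12.2 63.6] conf 0.64
```

View pics/ov3.png

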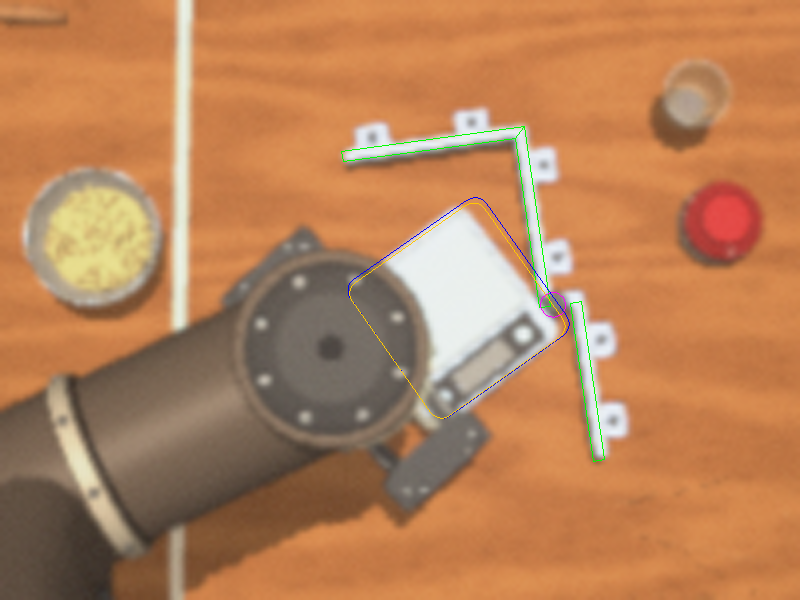

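```bash
python3 - <<'E'
from plan import *; cur=load()
for f,y in [(63,66),(71,74),(79,82),(86,88)]:
    r=np.radians(f);n,a=136.7,57
    q,t=rows([-n*np.cos(r)+a*np.sin(r),n*np.sin(r)+a*np.cos(r),79.5,-y],cur);print(q,t);cur=apply(cur,q,t)
json.dump(cur,open("cmd.json","w")); print(inv(cur[:2]))
E
```

```text
[ 0.0099 -0.0203  0.    ] 0.1111
[ 0.0104 -0.0237  0.    ] 0.0889
[ 0.0104 -0.0237  0.    ] 0.0889
[ 0.0088 -0.0207  0.    ] 0.0667
[0.04729285 0.14037543]
```

>>> send_rows([
  [[0.002, -0.004, 0], 0.022],
  [[0.004, -0.008, 0], 0.044],
  [[0.006, -0.012, 0], 0.066],
  [[0.008, -0.016, 0], 0.088],
  [[0.01, -0.02, 0], 0.111],
])

```text
clock: 15.88
tool_pos: [0.5494, 0.0476, 0.0801]
orientation: [180.0, 0.0, -58.2]
force: [-1.0, 0.4, -0.2]
opening: 0.0004
gripper_force: 0.7
```

>>> send_rows([
  [[0.0021, -0.0047, 0], 0.0178],
  [[0.0042, -0.0095, 0], 0.0356],
  [[0.0062, -0.0142, 0], 0.0533],
  [[0.0083, -0.019, 0], 0.071],
  [[0.0104, -0.0237, 0], 0.0889],
])

```text
clock: 16.3
tool_pos: [0.57, 0.0505, 0.0801]
orientation: [180.0, 0.0, -66.2]
force: [-1.2, 1.0, -1.1]
opening: 0.0005
gripper_force: 0.7
```

>>> send_rows([
  [[0.0021, -0.0047, 0], 0.0178],
  [[0.0042, -0.0095, 0], 0.0356],
  [[0.0062, -0.0142, 0], 0.0533],
  [[0.0083, -0.019, 0], 0.071],
  [[0.0104, -0.0237, 0], 0.0889],
])

```text
clock: 16.72
tool_pos: [0.5913, 0.0508, 0.0802]
orientation: [180.0, -0.0, -74.3]
force: [-1.3, 1.1, -0.3]
opening: 0.0004
gripper_force: 0.7
```

```bash
python3 look.py ov4.png
```

```text
tcp [ 30.7 144. ] 0.0803 ry -82.1 F [-0.4  1.2 -0.3] t 16.8667
scale [28.2 62.6] wh [120.1  96.6] angs [8.4, 98.4] disp [19.9 54.9] conf 0.6
```

View pics/ov4.png

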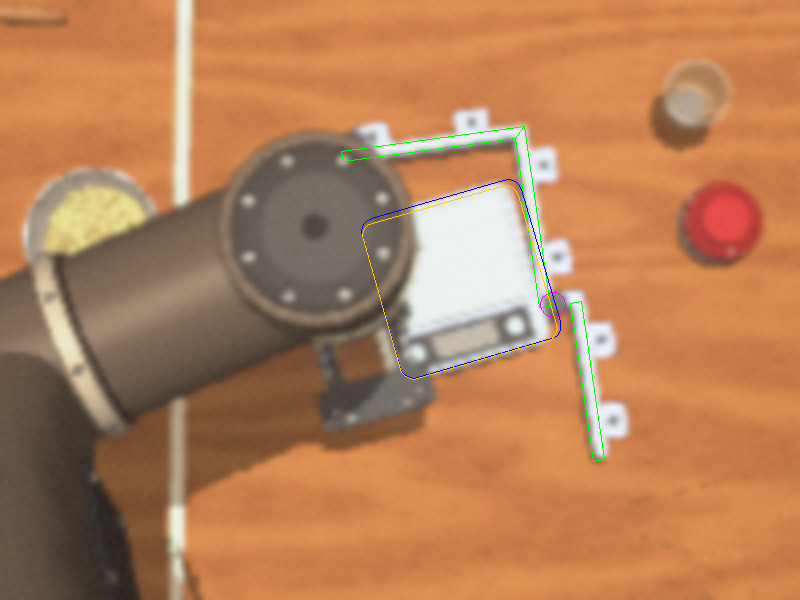

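```bash
python3 plan.py 47 137.5 79.5 -90
```

```text
shift [0.0036 0.0005 0.    ] turn 0.0222 dist mm 2.9
```

>>> send_rows([
  [[0.0018, -0.0041, 0], 0.013],
  [[0.0035, -0.0083, 0], 0.027],
  [[0.0053, -0.0124, 0], 0.04],
  [[0.007, -0.0166, 0], 0.053],
  [[0.0088, -0.0207, 0], 0.067],
])

```text
clock: 17.28
tool_pos: [0.6091, 0.0486, 0.0801]
orientation: [180.0, -0.0, -80.3]
force: [-1.8, 1.2, -0.1]
opening: 0.0004
gripper_force: 0.9
```

>>> send_rows([
  [[0.0007, 0, 0], 0.004],
  [[0.0014, 0, 0], 0.009],
  [[0.0022, 0, 0], 0.013],
  [[0.003, 0, 0], 0.018],
  [[0.0036, 0, 0], 0.022],
])

```text
clock: 17.7
tool_pos: [0.6099, 0.0479, 0.0802]
orientation: [-179.9, 0.1, -82.2]
force: [-4.2, 16.3, -0.3]
opening: 0.0004
gripper_force: 8.5
```

```bash
cat cmd.json; python3 look.py
```

```text
[0.6086512418576281, 0.04663744512027814, 0.0795, -82.09900000000002]tcp [ 48.4 138.6] 0.0802 ry -90.1 F [-2.3 13.8 -0.2] t 17.85
scale [35.8 56.9] wh [122.3  96.7] angs [0.3, 90.3] disp [31. 58.] conf 0.94
```

```bash
python3 plan.py 48 153 79.5 -90 48 153 165 -90 -50 72 165 -90 -50 72 165 0 -50 72 80 0 -35 72 80 0 -20 72 80 0
```

```text
shift [-0.0194 -0.0013  0.    ] turn 0.0 dist mm 15.6
shift [ 0.      0.     -0.1069] turn 0.0 dist mm 85.5
shift [0.1013 0.1225 0.    ] turn 0.0 dist mm 127.2
shift [-0.  0.  0.] turn -1.0 dist mm 0.0
shift [-0.     -0.      0.1063] turn 0.0 dist mm 85.0
shift [ 0.0187 -0.     -0.    ] turn 0.0 dist mm 15.0
shift [ 0.0188 -0.     -0.    ] turn 0.0 dist mm 15.0
```

>>> send_rows([
  [[-0.006, 0, 0], 0],
  [[-0.019, 0, 0], 0],
  [[-0.019, 0, -0.02], 0],
  [[-0.019, 0, -0.06], 0],
  [[-0.019, 0, -0.107], 0],
])

```text
clock: 18.27
tool_pos: [0.606, 0.0606, 0.1646]
orientation: [179.7, -0.1, -82.2]
force: [0.7, 0.1, 0.5]
opening: 0.0008
gripper_force: 0.0
```

>>> send_rows([
  [[0.025, 0.031, 0], 0],
  [[0.05, 0.061, 0], 0],
  [[0.075, 0.092, 0], 0],
  [[0.1013, 0.1225, 0], 0],
  [[0.1013, 0.1225, 0], 0],
])

```text
clock: 18.68
tool_pos: [0.5169, -0.0357, 0.1657]
orientation: [179.9, 0.0, -82.3]
force: [-0.4, -0.4, -0.4]
opening: 0.0008
gripper_force: 0.0
```

>>> send_rows([
  [[0, 0, 0], -0.07],
  [[0, 0, 0], -0.14],
  [[0, 0, 0], -0.21],
  [[0, 0, 0], -0.28],
  [[0, 0, 0], -0.34],
])

```text
clock: 19.1
tool_pos: [0.5213, -0.0328, 0.166]
orientation: [-180.0, -0.0, -51.3]
force: [-0.4, -0.0, 0.4]
opening: 0.0004
gripper_force: 0.0
```

>>> send_rows([
  [[0, 0, 0], -0.07],
  [[0, 0, 0], -0.14],
  [[0, 0, 0], -0.21],
  [[0, 0, 0], -0.28],
  [[0, 0, 0], -0.34],
])

```text
clock: 19.52
tool_pos: [0.5213, -0.0327, 0.1659]
orientation: [180.0, -0.0, -20.7]
force: [1.0, -0.6, 0.2]
opening: 0.0003
gripper_force: 0.0
```

>>> send_rows([
  [[0, 0, 0], -0.07],
  [[0, 0, 0], -0.14],
  [[0, 0, 0], -0.21],
  [[0, 0, 0], -0.28],
  [[0, 0, 0], -0.32],
])

```text
clock: 19.93
tool_pos: [0.5213, -0.0327, 0.1659]
orientation: [180.0, -0.0, 8.2]
force: [0.5, 0.4, -0.5]
opening: 0.0005
gripper_force: 0.0
```

```bash
python3 look.py ov5.png
```

```text
tcp [-50.5  70.9] 0.1659 ry -0.2 F [-0.1 -0.2  0.1] t 20.0833
scale [60.7 67.4] wh [ 72.4 120.6] angs [3.7, 93.7] disp [63.4 82.4] conf 0.9
```

View pics/ov5.png

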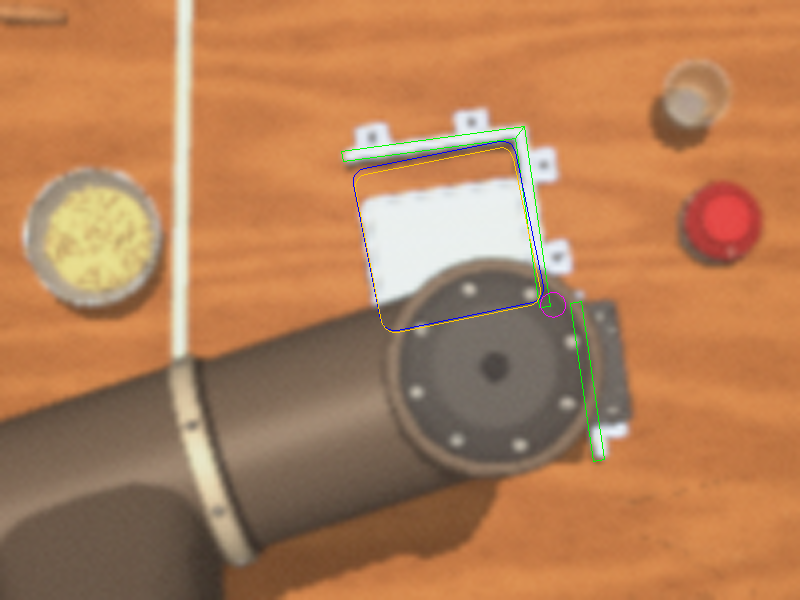

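>>> send_rows([
  [[0, 0, 0.025], 0],
  [[0, 0, 0.05], 0],
  [[0, 0, 0.08], 0],
  [[0, 0, 0.1075], 0],
  [[0, 0, 0.1075], 0],
])

```text
clock: 20.5
tool_pos: [0.5189, -0.0333, 0.0762]
orientation: [180.0, 0.4, 7.6]
force: [-0.6, -0.2, -0.2]
opening: -0.0
gripper_force: 0.0
```

>>> send_rows([
  [[0.004, 0, 0], 0],
  [[0.008, 0, 0], 0],
  [[0.012, 0, 0], 0],
  [[0.016, 0, 0], 0],
  [[0.019, 0, 0], 0],
])

```text
clock: 20.92
tool_pos: [0.5362, -0.0307, 0.0806]
orientation: [-180.0, 0.0, 7.8]
force: [-3.9, 0.4, 2.5]
opening: 0.0003
gripper_force: 2.2
```

>>> send_rows([
  [[0.004, 0, 0], 0],
  [[0.008, 0, 0], 0],
  [[0.012, 0, 0], 0],
  [[0.016, 0, 0], 0],
  [[0.019, 0, 0], 0],
])

```text
clock: 21.33
tool_pos: [0.5516, -0.0286, 0.0798]
orientation: [180.0, 0.0, 7.8]
force: [-4.3, -0.1, 2.9]
opening: 0.0004
gripper_force: 2.1
```

>>> send_rows([
  [[0.003, 0, 0], 0],
  [[0.006, 0, 0], 0],
  [[0.009, 0, 0], 0],
  [[0.012, 0, 0], 0],
  [[0.014, 0, 0], 0],
])

```text
clock: 21.75
tool_pos: [0.5628, -0.027, 0.0797]
orientation: [-180.0, -0.0, 7.8]
force: [-2.2, -0.4, 1.5]
opening: 0.0005
gripper_force: 1.8
```

```bash
python3 look.py
```

```text
tcp [-8.3 70.8] 0.0797 ry -0.1 F [-0.8  0.3 -1.1] t 21.9
scale [97.1 68. ] wh [ 52.1 121.8] angs [0.8, 90.8] disp [104.7  70. ] conf 0.61
```

Slow press against the back rail.

>>> send_rows([
  [[0.001, 0, 0], 0],
  [[0.002, 0, 0], 0],
  [[0.003, 0, 0], 0],
  [[0.004, 0, 0], 0],
  [[0.005, 0, 0], 0],
])

```text
clock: 22.32
tool_pos: [0.5653, -0.0268, 0.0796]
orientation: [180.0, 0.1, 7.8]
force: [-8.4, 0.8, 5.3]
opening: 0.0006
gripper_force: 4.3
```

>>> send_rows([
  [[0.0007, 0, 0], 0],
  [[0.0014, 0, 0], 0],
  [[0.002, 0, 0], 0],
  [[0.002, 0, 0], 0],
  [[0.002, 0, 0], 0],
])

```text
clock: 22.73
tool_pos: [0.5654, -0.0269, 0.0794]
orientation: [180.0, 0.3, 7.8]
force: [-10.8, 1.0, 7.6]
opening: 0.0003
gripper_force: 5.4
```

```bash
python3 -c "
import json;from plan import *;p=w(-.0029,.0709);json.dump([*p,0.0797,7.9],open('cmd.json','w'))"; python3 plan.py -25 71 79.7 0 -25 71 165 0  67 155 165 0 67 155 165 -90 67 155 80 -90 67 142 80 -90
```

```text
shift [-0.0276 -0.0001 -0.    ] turn -0.0 dist mm 22.1
shift [-0.     -0.     -0.1066] turn -0.0 dist mm 85.3
shift [ 0.115 -0.105 -0.   ] turn -0.0 dist mm 124.6
shift [-0. -0. -0.] turn 1.0 dist mm 0.0
shift [-0.      0.      0.1062] turn -0.0 dist mm 85.0
shift [0.0162 0.     0.    ] turn -0.0 dist mm 13.0
```

>>> send_rows([
  [[-0.01, 0, 0], 0],
  [[-0.0275, 0, 0], 0],
  [[-0.0275, 0, -0.02], 0],
  [[-0.0275, 0, -0.06], 0],
  [[-0.0275, 0, -0.107], 0],
])

```text
clock: 23.15
tool_pos: [0.5456, -0.0295, 0.165]
orientation: [180.0, 0.1, 7.8]
force: [0.9, 0.7, 0.3]
opening: 0.0003
gripper_force: 0.0
```

>>> send_rows([
  [[0.029, -0.026, 0], 0],
  [[0.058, -0.052, 0], 0],
  [[0.087, -0.079, 0], 0],
  [[0.115, -0.105, 0], 0],
  [[0.115, -0.105, 0], 0],
])

```text
clock: 23.57
tool_pos: [0.6301, 0.0703, 0.1659]
orientation: [-180.0, -0.3, 8.0]
force: [1.1, -0.4, 0.4]
opening: 0.0004
gripper_force: 0.0
```

>>> send_rows([
  [[0, 0, 0], 0.07],
  [[0, 0, 0], 0.14],
  [[0, 0, 0], 0.21],
  [[0, 0, 0], 0.28],
  [[0, 0, 0], 0.34],
])

```text
clock: 23.98
tool_pos: [0.6267, 0.0667, 0.1657]
orientation: [-179.9, -0.1, -23.1]
force: [-0.1, 0.3, 0.4]
opening: 0.0003
gripper_force: 0.0
```

>>> send_rows([
  [[0, 0, 0], 0.07],
  [[0, 0, 0], 0.14],
  [[0, 0, 0], 0.21],
  [[0, 0, 0], 0.28],
  [[0, 0, 0], 0.34],
])

```text
clock: 24.4
tool_pos: [0.6267, 0.0666, 0.1657]
orientation: [-179.9, -0.1, -53.7]
force: [-0.7, 0.3, -0.4]
opening: 0.0001
gripper_force: 0.0
```

>>> send_rows([
  [[0, 0, 0], 0.07],
  [[0, 0, 0], 0.14],
  [[0, 0, 0], 0.21],
  [[0, 0, 0], 0.28],
  [[0, 0, 0], 0.32],
])

```text
clock: 24.82
tool_pos: [0.6267, 0.0666, 0.1657]
orientation: [-179.9, 0.0, -82.5]
force: [-0.8, 0.1, -0.1]
opening: 0.0004
gripper_force: 0.0
```

```bash
python3 look.py ov6.png
```

```text
tcp [ 67.4 154.8] 0.1657 ry -90.0 F [-0.  -0.6 -0.6] t 24.9667
scale [65.1 66.3] wh [120.9 120.5] angs [359.7, 89.7] disp [67.8 60.8] conf 0.88
```

View pics/ov6.png

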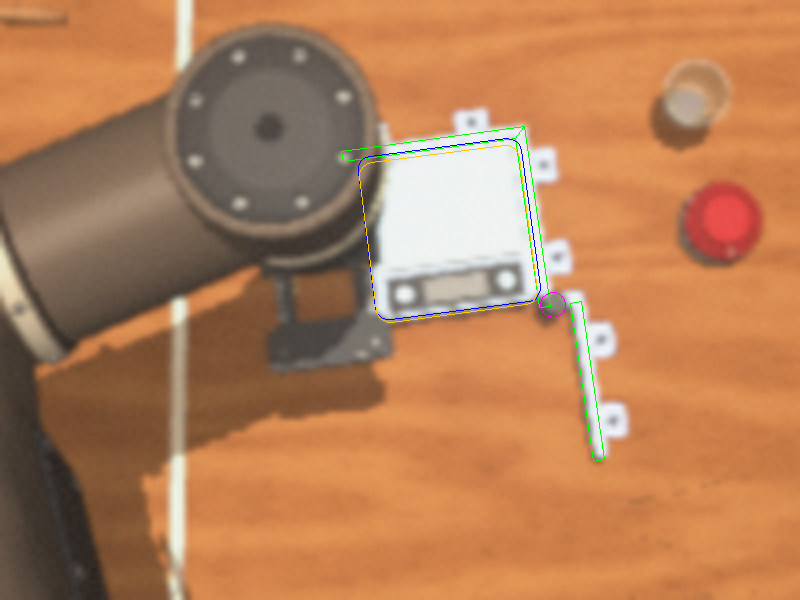

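>>> send_rows([
  [[0, 0, 0.025], 0],
  [[0, 0, 0.05], 0],
  [[0, 0, 0.08], 0],
  [[0, 0, 0.107], 0],
  [[0, 0, 0.107], 0],
])

```text
clock: 25.38
tool_pos: [0.6237, 0.0657, 0.0756]
orientation: [179.7, -0.0, -82.1]
force: [-2.2, -1.1, -0.4]
opening: 0.0003
gripper_force: 0.0
```

>>> send_rows([
  [[0.003, 0, 0], 0],
  [[0.007, 0, 0], 0],
  [[0.011, 0, 0], 0],
  [[0.015, 0, 0], 0],
  [[0.018, 0, 0], 0],
])

```text
clock: 25.8
tool_pos: [0.6284, 0.0518, 0.0811]
orientation: [-179.9, 0.0, -82.2]
force: [0.3, 0.3, 0.1]
opening: 0.0003
gripper_force: 0.0
```

>>> send_rows([
  [[0.001, 0, 0], 0],
  [[0.002, 0, 0], 0],
  [[0.003, 0, 0], 0],
  [[0.004, 0, 0], 0],
  [[0.0045, 0, 0], 0],
])

```text
clock: 26.22
tool_pos: [0.6284, 0.0507, 0.0806]
orientation: [-179.9, 0.1, -82.1]
force: [-6.3, 14.0, 6.4]
opening: 0.0006
gripper_force: 7.6
```

>>> send_rows([
  [[-0.005, 0, 0], 0],
  [[-0.015, 0, 0], 0],
  [[-0.03, 0, 0], 0],
  [[-0.03, 0, -0.04], 0],
  [[-0.03, 0, -0.09], 0],
])

```text
clock: 26.63
tool_pos: [0.6228, 0.0728, 0.1489]
orientation: [179.6, -0.1, -82.2]
force: [1.8, 0.3, -0.3]
opening: 0.0004
gripper_force: 0.0
```

>>> send_rows([
  [[-0.03, 0.03, -0.01], 0],
  [[-0.06, 0.06, -0.02], 0],
  [[-0.09, 0.09, -0.03], 0],
  [[-0.12, 0.12, -0.04], 0],
  [[-0.12, 0.12, -0.04], 0],
])

```text
clock: 27.05
tool_pos: [0.5138, 0.1572, 0.1856]
orientation: [-179.9, 0.1, -82.0]
force: [0.2, -0.3, -0.5]
opening: 0.0007
gripper_force: 0.0
```

```bash
python3 look.py ov7.png
```

```text
tcp [-29.1 257.6] 0.1841 ry -90.0 F [-0.2  0.7 -0.3] t 27.2
scale [64.8 70. ] wh [121.8 121.9] angs [0.4, 90.4] disp [66.4 67.8] conf 0.77
```

View pics/ov7.png

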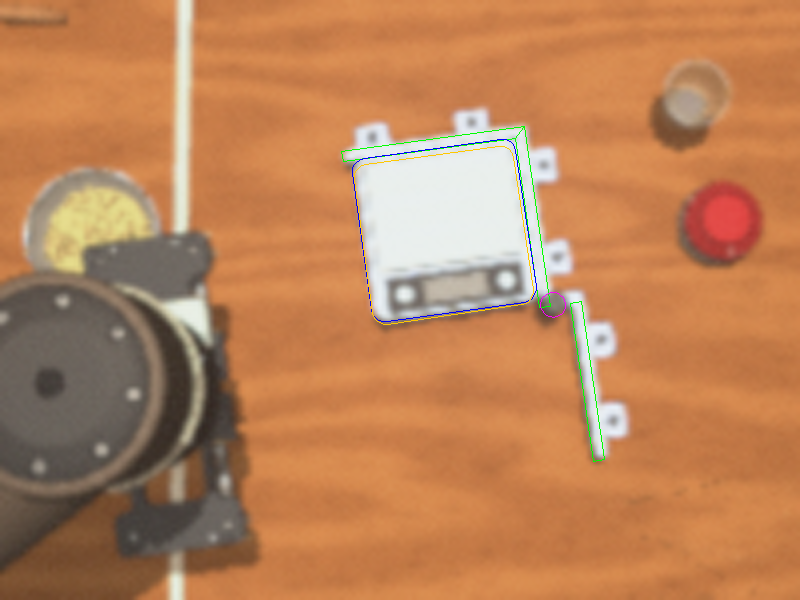

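The picture shows the scale home: its centre is at bracket (65, 70) mm, within 1 mm of the target. It is square to both rails, the display faces the robot, and the arm is clear.

```bash
python3 -c "
from plant import ctrl; print(ctrl.close_job())"
```

```text
the job is handed in; nothing more can be done
None
```

The scale was swung a quarter turn round the post and pushed home against both rails, with the display towards the robot, no push reading above about 16 N, the arm clear, and the job handed in at about 27 s.

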